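Move a motor carrier from the inspection stage to the rack with a lifter

ROBOT

A 7-joint arm with a two-finger parallel gripper is mounted at the origin on the work surface. World frame = base frame: x ahead of the robot, y to its left, z up, the work surface at z = 0. Lengths are in mm, angles in rad, forces in N, time in s.
With the tool pointing down it reaches from about 425 to 875 mm from the base axis. Payload 8.4 kg.
Tool frame: the origin (TCP) lies midway between the tips of the shut fingers; the grasp point (between the pads) lies 19 mm behind it (bot.hold_point_z is the distance from the TCP to the grasp point, in mm); z points along the fingers, y is the line along which they close (so a half turn about z gives the same grasp; the last joint's range is limited). The gripper opens to 85 mm and grips with 20 to 120 N. Pads are 22 mm wide; open, the fingers measure 114 mm over their backs; the gripper's body (76 mm by 85 mm) begins 54 mm behind the grasp point. The pads swing forward as they close: fully open they stand 13 mm farther back than shut.
Start: joints at [-1.31, 0.333, 0.04, 1.465, -0.013, 1.343, -0.059], TCP at [228.856, 608.349, 231.308] pointing down, gripper open.
Joint ranges: [-2.58, 2.58], [-0.38, 2.09], [-1.3, 1.39], [0.25, 2.4], [-1.5, 4.64], [0.08, 2.09], [-2.65, 2.65]. Speed limits (rad/s): [2.22, 2.22, 2.79, 2.79, 3.14, 3.14, 3.14].

INTERFACE

Orientations are given as a unit quaternion [x, y, z, w].
In Python, from bench import bot, planner, eyes, readout gives the robot as it stands. Calls block until the motion is done:
- bot.move_ptp(position, orientation): joint-space move of the TCP to a pose.
- bot.move_linear(position, frame=None, rate=150, max_force=None): straight line of the TCP; frame=None keeps the orientation; rate is the mean speed in mm/s. With max_force (N) it stops when the force on the tool has changed by that much, and returns True; else False.
- bot.goto_joints(angles): joint-space move.
- bot.move_gripper(opening, strength=None): opening from 0.0 (shut) to 1.0 (fully open); strength is the grip in N (None keeps the last); returns when the fingers have stopped.
- bot.dwell(seconds).
- planner.solve_ik(position, orientation): joint angles nearest the present ones, or None.
- eyes.camera(name): name is "scene" or "side" or "wrist"; returns (picture, depth): 400x640x3 uint8, red, green, blue; 400x640 float32, mm along the optical axis (not along the pixel's ray), 0 where there is no reading.
- eyes.camera_params(name): a dict with "fx", "fy", "cx", "cy" (pixels), "extrinsics" (4x4, takes a point from camera to world coordinates). Camera axes: x right, y down, z forward; pixel columns grow to the right and rows downward; lengths in mm; the calibration is good to about 2 mm. A picture is of the moment at which its call begins: read the wrist's pose just before it. camera_params takes no time and is no camera call; for the wrist camera it gives the pose at the moment of the call.
A pose or a line that the arm cannot do raises bot.IKError and nothing moves.
- bot.sign_off(): hands the job in; it is judged then, once.
Readings, each from a call of its own:
- readout.get_time(): time.
- readout.get_q(): joint angles.
- readout.get_qvel(): joint speeds.
- readout.get_joint_efforts(): joint torques, N m.
- readout.get_tcp_pos(): TCP position.
- readout.get_ee_rot(): TCP orientation.
- readout.get_ft_force(): force on the tool from outside, world axes, zero at the start.
- readout.get_torque(): the same for the moment, N m.
- readout.get_finger_gap(): opening from 0.0 (shut) to 1.0 (fully open).
- readout.get_finger_force(): force on a finger pad.
Only numpy, scipy, OpenCV 4.12 (cv2) and the standard library are available. Lean on these libraries where they do the work, as an engineer would, in place of code of your own. Each camera call takes 0.05 s, during which the arm holds its last target. There are 200 camera calls.

TASK

Pick the lifter (orange handle) out of the cluttered tool tray, slide its blade under the blue motor carrier on the grey stage below the ring light, lift the carrier off and lay it flat on both ledges of the green rack, between the side lips, centred front to back and square with it. Then put the lifter back in the tool tray, blade flat on the tray's floor and handle up. Keep the carrier level, never touch it with the gripper or arm, do not bump the ring light, and leave the cup and jar where they stand.

Things in the scene. Friction and masses are not known exactly. Their poses are not given: they have to be found in the camera images.
- lifter: Spatula, 0.2 kg. Steel blade 115 (x) x 64 (y) x 3 mm; origin at the centre of its underside, x to the blade's tip, z up. An orange handle, 24 mm wide (y), 22 thick, 100 long, stands at the heel, leaning back 35 deg from vertical towards -x: its line starts at (-55, 0, 3) mm, the bar runs 12 to 112 mm up it. Stands by itself, blade flat. At start it is in the tray, tip towards the robot.
- lifter_grip (a point): Point on the middle line of the lifter's handle, 80 mm up the lean: (-101, 0, 68.5) mm in the lifter's frame. Grip here, fingers closing along the lifter's y. A hand leaning like the handle (35 deg, towards the lifter's -x) keeps clear of the ring light; an upright one does not.
- carrier: Blue plate 100 (x) x 110 (y) x 5 mm, four small steel motors fixed side by side on top (21 mm high overall), 0.10 to 0.18 kg. Origin at the centre of the underside, z up. It lies loose on the two ledges of the stage, x roughly along the stage's x.
- stage: Fixed grey stand: two straight ledges along x, each 90 long, 18 wide, 16 mm high, inner faces 84 mm apart. The channel between is open at its -x end (far from the robot) and down to the bench, but for a 4 mm high tie bar on the bench at x = 33 to 45 mm. Origin on the bench at its centre; x towards the robot (world -x), within 0.22 rad. Stage and rack may swap sides.
- rack: Fixed green stand like the stage (ledges 90 x 18 mm, inner faces 84 mm apart, same tie bar) but the ledges are 20 mm high, each with an outer lip 5 mm thick rising 8 mm above it; lips' inner faces 126 mm apart. The carrier's x goes along the rack's x, either way round. Origin on the bench at its centre; x towards the robot (world -x), within 0.22 rad.
- lamp: Fixed black ring light. Origin on the bench under the ring's centre, within 5 mm of the stage's centre. Ring: outer radius 98, inner 68 mm, from 150 to 170 mm above the bench, open in the middle. Its post stands 125 mm from the centre along its +x (the robot's side), on a foot of radius 40 mm.
- tray: Fixed clear open box 240 (x) x 190 (y) x 35 mm high, walls and floor 5 mm. Origin under the centre, on the bench. The lifter stands in its middle; three loose motors up to 22 mm thick lie beside it and before its tip. Its x also points towards the robot, within 0.15 rad.
- cup: Grey cup, 72 mm diameter, 85 mm high, origin at the foot. Leave alone.
- jar: Amber jar, 64 mm diameter, 80 mm high, origin at the foot. Leave alone.

How it is judged:
By the outcome, as a careful person would: the job done as asked, in the order asked, and still so for the second after the job is handed in, with the robot touching nothing.
It also fails if it takes over 72 s, if anything falls off the work surface, if the arm or the gripper's body presses on something with over 40 N, if the wrist force passes 120 N, or if a joint passes its speed limit or range.

## Working session

There is one attempt and no reset: what is moved stays moved. The work goes in short steps, each a Python script; the robot and the scene stay as the last script left them, time stands still between calls to the robot, and variables do not carry over. Pictures are saved under pics/ and viewed, at most 14 in all, crops included, and the job is handed in when it is done.

```bash
ls; mkdir -p pics; python3 - <<'E'
from bench import bot,planner,eyes,readout
import cv2,numpy as np
for n in ("scene","side"):
    p,d=eyes.camera(n); cv2.imwrite(f"pics/{n}0.png",p[:,:,::-1]); np.savez(f"pics/{n}0.npz",p=p,d=d)
    c=eyes.camera_params(n); print(n,c["fx"],c["fy"],c["cx"],c["cy"]); print(np.round(c["extrinsics"],4)); print((d>0).mean(),d[d>0].min(),d.max())
print(readout.get_time(),readout.get_ee_rot(),bot.hold_point_z)
E
```

```text
pics
scene 478.95993450110694 478.95993450110694 323.91691133429697 193.42048107422957
[[ 5.8280000e-01  5.6070000e-01 -5.8820000e-01  1.3950649e+03]
 [ 8.1260000e-01 -4.1170000e-01  4.1260000e-01 -6.0968190e+02]
 [-1.0800000e-02 -7.1840000e-01 -6.9550000e-01  1.1228279e+03]
 [ 0.0000000e+00  0.0000000e+00  0.0000000e+00  1.0000000e+00]]
0.995140625 1030.8314 3999.1794
side 362.6686029137653 362.6686029137653 319.18243183857226 196.08307729262955
[[ 9.482000e-01 -1.570000e-01  2.761000e-01  2.652348e+02]
 [-3.176000e-01 -4.527000e-01  8.332000e-01 -7.819951e+02]
 [-5.800000e-03 -8.777000e-01 -4.791000e-01  5.239272e+02]
 [ 0.000000e+00  0.000000e+00  0.000000e+00  1.000000e+00]]
0.995953125 279.752 3521.3645
0.1 [ 1.78917033e-01  9.83863893e-01 -7.23853965e-04 -1.09618660e-04] 18.700000000000003
```

View pics/scene0.png

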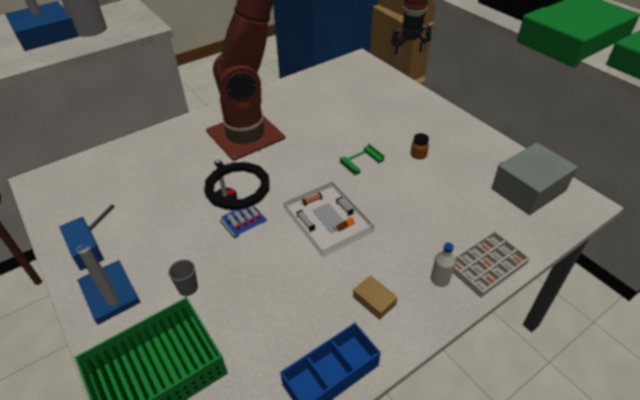

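View pics/side0.png

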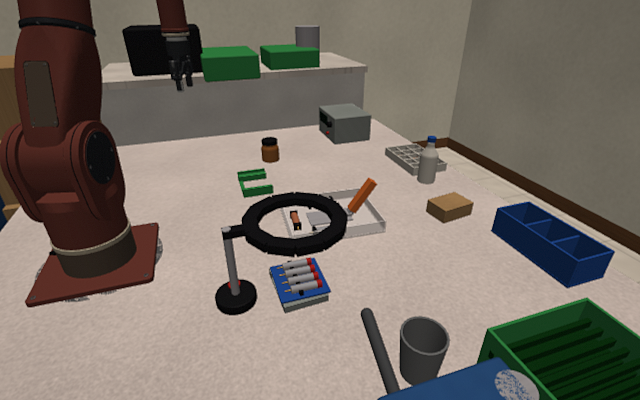

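The scene view shows the ring light at (238,185) over the carrier at (244,220), the tray at (328,217) with the orange handle at (345,224), the rack at (362,158), the jar at (420,145) and the cup at (183,277). The side view agrees: carrier (299,283), handle (362,196), rack (255,182).

```bash
cat > h.py <<'E'
import cv2,numpy as np
from scipy.spatial.transform import Rotation as R
from bench import bot,planner,eyes,readout
def shot(n,name=None):
    c=eyes.camera_params(n); p,d=eyes.camera(n)
    if name: cv2.imwrite(f"pics/{name}.png",p[:,:,::-1]); np.savez(f"pics/{name}.npz",p=p,d=d,E=c["extrinsics"],K=[c[k] for k in("fx","fy","cx","cy")])
    return p,d,c
def cloud(d,c):
    v,u=np.indices(d.shape); X=np.stack([(u-c["cx"])/c["fx"]*d,(v-c["cy"])/c["fy"]*d,d],-1)
    E=np.array(c["extrinsics"]); return X@E[:3,:3].T+E[:3,3]
def plane(px,z,c):
    px=np.atleast_2d(px).astype(float); E=np.array(c["extrinsics"])
    r=np.stack([(px[:,0]-c["cx"])/c["fx"],(px[:,1]-c["cy"])/c["fy"],np.ones(len(px))],-1)@E[:3,:3].T
    return E[:3,3]+r*((z-E[2,3])/r[:,2])[:,None]
def hsv(p): return cv2.cvtColor(p,cv2.COLOR_RGB2HSV)
E
python3 - <<'E'
from h import *
for n in("scene","side"):
    f=np.load(f"pics/{n}0.npz"); p,d=f["p"],f["d"]; c=eyes.camera_params(n); W=cloud(d,c); H=hsv(p)
    box=(W[...,0]>250)&(W[...,0]<950)&(abs(W[...,1])<500)&(W[...,2]<220)
    for k,m in dict(orange=(H[...,0]<14)&(H[...,1]>180)&(H[...,2]>120)&(W[...,2]>10),green=(H[...,0]>45)&(H[...,0]<80)&(H[...,1]>130),blue=(H[...,0]>100)&(H[...,0]<125)&(H[...,1]>150),black=(H[...,2]<50)&(W[...,2]>140),z35=(W[...,2]>30)&(W[...,2]<40)).items():
        q=W[m&box]; q=q[q[:,2]>3]
        if len(q): print(n,k,len(q),np.percentile(q,[3,50,97],axis=0).round(0).tolist())
for xyz in([620,-170],[620,0],[520,130]):
  for lean in (0,): 
    q=R.from_euler("xyz",[np.pi,0,np.pi/2]).as_quat(); print(planner.solve_ik([*xyz,330],q))
c0=eyes.camera_params("wrist"); T=np.eye(4);T[:3,:3]=R.from_quat(readout.get_ee_rot()).as_matrix();T[:3,3]=readout.get_tcp_pos()
print(np.round(np.linalg.inv(T)@c0["extrinsics"],3),c0["fx"])
E
```

```text
scene orange 30 [[268.0, -221.0, 22.0], [280.0, -199.0, 31.0], [674.0, 0.0, 104.0]]
scene green 258 [[358.0, 191.0, 11.0], [399.0, 300.0, 20.0], [437.0, 325.0, 30.0]]
scene blue 1891 [[423.0, -396.0, 4.0], [924.0, -282.0, 24.0], [948.0, -180.0, 144.0]]
scene black 1290 [[312.0, -313.0, 158.0], [415.0, -234.0, 169.0], [493.0, -143.0, 173.0]]
scene z35 1705 [[388.0, -470.0, 30.0], [667.0, -95.0, 35.0], [938.0, 354.0, 40.0]]
side orange 239 [[286.0, -266.0, 26.0], [624.0, -12.0, 51.0], [663.0, 3.0, 104.0]]
side green 507 [[352.0, 188.0, 5.0], [391.0, 278.0, 19.0], [435.0, 324.0, 29.0]]
side blue 3658 [[358.0, -411.0, 6.0], [921.0, -293.0, 32.0], [942.0, -178.0, 73.0]]
side black 3662 [[290.0, -321.0, 156.0], [387.0, -251.0, 169.0], [484.0, -145.0, 171.0]]
side z35 2328 [[380.0, -475.0, 30.0], [556.0, -214.0, 35.0], [923.0, 111.0, 40.0]]
[-0.53462758  0.43229892  1.06062053  1.35923974 -0.3743037   1.56143153
  0.48753984]
[-0.68878351  0.29401115  0.80002891  1.41358451 -0.20967986  1.52121743
  0.09986445]
[-0.91029736  0.05395706  0.61628226  1.60847586 -0.03128173  1.48911158
 -0.29214864]
[[-1.00000e-03 -9.55000e-01 -2.98000e-01  7.65860e+01]
 [ 1.00000e+00 -1.00000e-03 -0.00000e+00 -8.94000e-01]
 [ 0.00000e+00 -2.98000e-01  9.55000e-01 -1.42914e+02]
 [ 0.00000e+00  0.00000e+00  0.00000e+00  1.00000e+00]] 326.6606884946618
```

```bash
cat >> h.py <<'E'
def rot(psi,lean=35,flip=1):
    """tool orientation for lifter yaw psi; tool y = flip*lifter y"""
    a=np.radians(lean); x=np.array([np.cos(psi),np.sin(psi),0]); z=np.array([0,0,1.]); y=np.cross(z,x)*flip
    tz=np.sin(a)*x-np.cos(a)*z
    return R.from_matrix(np.stack([np.cross(y,tz),y,tz],1)).as_quat()
def tcp_for(pos,psi,grip=(-101,0,68.5)):
    """TCP position that puts lifter origin at pos (gripped at lifter_grip)"""
    x=np.array([np.cos(psi),np.sin(psi),0]); z=np.array([0,0,1.]); y=np.cross(z,x); a=np.radians(35)
    return np.array(pos)+grip[0]*x+grip[1]*y+grip[2]*z+bot.hold_point_z*(np.sin(a)*x-np.cos(a)*z)
E
python3 - <<'E'
from h import *
for nm,pos in dict(tray=(575,-5,5),trayup=(575,-5,150),stage=(402,-230,10),stageout=(560,-230,40),rack=(395,257,10),rackout=(540,257,20),rackup=(395,257,150)).items():
  for fl in(1,-1):
    for d in(-.2,0,.2):
      q=planner.solve_ik(tcp_for(pos,np.pi+d),rot(np.pi+d,35,fl)); print(nm,fl,d,None if q is None else q.round(2).tolist())
for l in (0,15,30):
  for x,y in((520,-230),(470,257),(560,-5)): print(l,x,y,planner.solve_ik([x,y,300],rot(np.pi,l,1)) is not None)
E
```

```text
tray 1 -0.2 [-0.32, 1.08, 0.77, 0.99, -0.61, 1.9, -1.43]
tray 1 0 [-0.37, 1.08, 0.75, 0.97, -0.52, 1.89, -1.31]
tray 1 0.2 [-0.44, 1.07, 0.73, 0.99, -0.43, 1.85, -1.19]
tray -1 -0.2 [-0.24, 1.02, 0.57, 0.98, -0.47, 1.86, 1.62]
tray -1 0 [-0.27, 1.02, 0.49, 0.96, -0.34, 1.85, 1.72]
tray -1 0.2 [-0.31, 0.99, 0.42, 0.98, -0.22, 1.83, 1.82]
trayup 1 -0.2 [-0.15, 0.9, 0.43, 0.84, -0.36, 2.06, -1.62]
trayup 1 0 [-0.22, 0.91, 0.42, 0.82, -0.27, 2.07, -1.47]
trayup 1 0.2 [-0.41, 0.96, 0.76, 0.86, -0.38, 2.07, -1.19]
trayup -1 -0.2 [-0.21, 0.92, 0.58, 0.85, -0.45, 2.08, 1.58]
trayup -1 0 [-0.25, 0.92, 0.52, 0.83, -0.33, 2.08, 1.71]
trayup -1 0.2 [-0.31, 0.9, 0.46, 0.85, -0.21, 2.05, 1.83]
stage 1 -0.2 [-0.25, 0.97, 1.01, 1.42, -0.49, 1.71, -0.96]
stage 1 0 [-0.34, 0.93, 0.97, 1.47, -0.39, 1.64, -0.88]
stage 1 0.2 [-0.43, 0.87, 0.95, 1.53, -0.3, 1.55, -0.8]
stage -1 -0.2 [-0.19, 0.9, 0.87, 1.42, -0.39, 1.68, 2.1]
stage -1 0 [-0.27, 0.86, 0.84, 1.47, -0.3, 1.61, 2.18]
stage -1 0.2 [-0.34, 0.8, 0.79, 1.53, -0.19, 1.53, 2.25]
stageout 1 -0.2 [-0.03, 1.13, 0.84, 0.82, -0.53, 1.98, -1.18]
stageout 
[... 770 characters left out ...]
, 0.63, 0.88, -0.55, 1.94, -1.55]
rackout -1 -0.2 [-0.47, 0.94, 0.37, 1.03, -0.51, 1.8, 1.25]
rackout -1 0 [-0.48, 0.98, 0.3, 0.93, -0.4, 1.85, 1.34]
rackout -1 0.2 [-0.52, 1.01, 0.24, 0.87, -0.29, 1.89, 1.44]
rackup 1 -0.2 [-0.81, 0.61, 0.71, 1.42, -0.56, 1.85, -1.84]
rackup 1 0 [-0.84, 0.65, 0.67, 1.35, -0.5, 1.89, -1.73]
rackup 1 0.2 [-0.88, 0.68, 0.63, 1.29, -0.42, 1.91, -1.62]
rackup -1 -0.2 [-0.59, 0.54, 0.36, 1.41, -0.43, 1.79, 1.18]
rackup -1 0 [-0.61, 0.58, 0.3, 1.33, -0.35, 1.84, 1.27]
rackup -1 0.2 [-0.65, 0.61, 0.25, 1.28, -0.27, 1.87, 1.37]
0 520 -230 True
0 470 257 True
0 560 -5 True
15 520 -230 True
15 470 257 True
15 560 -5 True
30 520 -230 True
30 470 257 True
30 560 -5 True
```

```bash
python3 - <<'E'
from h import *
t=[]
for n,x,y,z,l in(("rack",440,257,250,0),("tray",600,-5,250,0),("stage",540,-230,250,20)):
    bot.move_ptp([x,y,z],rot(np.pi,l,1)); bot.dwell(.15); shot("wrist","w_"+n); t.append(readout.get_time())
print(t)
a=[cv2.imread(f"pics/w_{n}.png") for n in("rack","tray","stage")]
b=np.zeros((600,800,3),np.uint8)
for i,im in enumerate(a):
    s=cv2.resize(im,(400,250)); r,c=divmod(i,2); b[r*250:(r+1)*250,c*400:(c+1)*400]=s
cv2.imwrite("pics/m1.png",b)
E
```

```text
[2.1333, 3.5083, 4.6333]
```

View pics/m1.png

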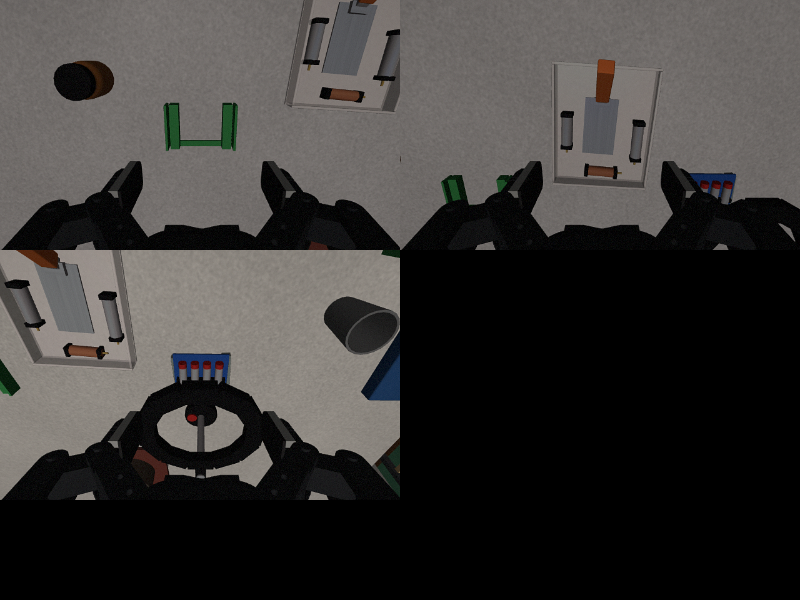

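Rack at (200,127) of the montage opening away from the robot, jar (83,80). The tray panel shows the blade at (600,125), the handle at (605,80) and the loose motors at both sides and before the tip. In the stage panel the carrier's rear half is visible at (200,366); the ring hides the rest.

```bash
python3 - <<'E'
from h import *
bot.move_ptp([590,-230,150],rot(np.pi,40,1)); bot.dwell(.15); p,d,c=shot("wrist","w_stage2")
print(readout.get_time())
b=np.zeros((600,800,3),np.uint8)
b[:400,:640]=p[:,:,::-1]
f=np.load("pics/w_stage.npz")["p"][140:230,230:410,::-1]; b[400:600,0:400]=cv2.resize(f,(400,200))
cv2.imwrite("pics/m2.png",b)
# rack
def load(n):
    f=np.load(f"pics/{n}.npz"); return f["p"],f["d"],dict(zip(("fx","fy","cx","cy"),f["K"]),extrinsics=f["E"])
p,d,c=load("w_rack"); W=cloud(d,c); H=hsv(p); g=(H[...,0]>45)&(H[...,0]<80)&(H[...,1]>100)&(abs(W[...,0]-395)<80)
print("bench z",np.median(W[...,2][150:230,30:250]))
zz=W[g][:,2]; print(np.histogram(zz,bins=range(-2,34,2)))
for lo,hi in((25,31),(17,23)):
    q=W[g&(W[...,2]>lo)&(W[...,2]<hi)]
    for s in(q[q[:,1]<257],q[q[:,1]>=257]):
        r=cv2.minAreaRect(s[:,:2].astype(np.float32)); print(len(s),r,s.mean(0).round(1)); print(cv2.boxPoints(r).round(1).tolist())
# tray/lifter
p,d,c=load("w_tray"); W=cloud(d,c); H=hsv(p)
o=(H[...,0]<14)&(H[...,1]>150)&(W[...,2]>28); n,l,s,_=cv2.connectedComponentsWithStats(o.astype(np.uint8)); k=1+s[1:,4].argmax(); o=l==k
q=W[o]; print("handle",len(q),q.min(0),q.max(0),q.mean(0)); u,S,v=np.linalg.svd(q-q.mean(0),full_matrices=False); print(v[0]); 
m=(H[...,1]>25)&(H[...,0]>95)&(H[...,0]<125)&(abs(W[...,0]-560)<120)&(abs(W[...,1])<60)
m=cv2.morphologyEx(m.astype(np.uint8),cv2.MORPH_OPEN,np.ones((5,5))); n,l,s,_=cv2.connectedComponentsWithStats(m); k=1+s[1:,4].argmax()
print(s[k]); ct=max(cv2.findContours((l==k).astype(np.uint8),0,1)[0],key=len); r=cv2.minAreaRect(ct); B=cv2.boxPoints(r); print(B.round(1).tolist()); P=plane(B,8,c); print(P.round(1).tolist())
print("blade depth z",np.median(W[l==k][:,2]))
E
```

```text
5.4583
bench z 0.34724842740106965
(array([   0,   47,  218,  437,   86,   66,   68,   72,   72,   72,  773,
       1429,   75,   55,  235,  368,    7]), array([-2,  0,  2,  4,  6,  8, 10, 12, 14, 16, 18, 20, 22, 24, 26, 28, 30,
       32]))
326 ((436.28509521484375, 94.40693664550781), (82.15777587890625, 253.58677673339844), 23.07431411743164) [397.8 187.   28.1]
[[348.79998779296875, 195.0], [448.20001220703125, -38.29999923706055], [523.7999877929688, -6.099999904632568], [424.3999938964844, 227.1999969482422]]
316 ((393.7167663574219, 324.237548828125), (89.0189208984375, 5.057455062866211), 0.025660831481218338) [394.9 324.   28.1]
[[349.20001220703125, 326.70001220703125], [349.20001220703125, 321.70001220703125], [438.20001220703125, 321.70001220703125], [438.20001220703125, 326.79998779296875]]
1141 ((407.0154724121094, 123.31979370117188), (90.7127685546875, 202.087158203125), 9.115906715393066) [395.3 206.9  20.3]
[[346.20001220703125, 215.89999389648438], [378.20001220703125, 16.399999618530273], [467.79998779296875, 30.700000762939453], [435.79998779296875, 230.3000030517578]]
1151 ((393.13739013671875, 311.6781921386719), (90.6855697631836, 23.445497512817383), 1.8707058429718018) [395.1 310.4  20.2]
[[347.3999938964844, 321.8999938964844], [348.20001220703125, 298.5], [438.79998779296875, 301.3999938964844], [438.1000061035156, 324.8999938964844]]
handle 1664 [604.54442527 -21.45012683  28.06105996] [677.3080306    6.76172229 392.81103649] [647.34547301  -7.82606035  82.38849139]
[-0.61164683  0.0488325  -0.78962241]Traceback (most recent call last):
  File "<stdin>", line 23, in <module>
ValueError: attempt to get argmax of an empty sequence
```

View pics/m2.png

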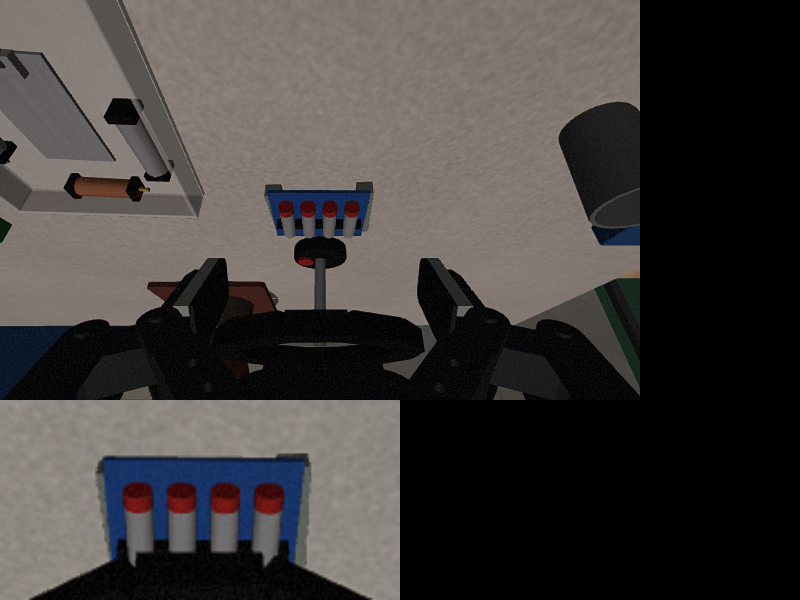

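The larger view shows the whole carrier with corners near (270,190), (370,190), (362,235), (278,235). The ends of the grey ledges stick out behind it at (272,187) and (365,186).

```bash
cat >> h.py <<'E'
def load(n):
    f=np.load(f"pics/{n}.npz"); return f["p"],f["d"],dict(zip(("fx","fy","cx","cy"),f["K"]),extrinsics=f["E"])
def rect(s):
    r=cv2.minAreaRect(s[:,:2].astype(np.float32)); B=cv2.boxPoints(r); e=B[1]-B[0],B[2]-B[1]; L=max(e,key=np.linalg.norm)
    return np.round(r[0],1).tolist(),np.round(r[1],1).tolist(),round(float((np.arctan2(L[1],L[0])+np.pi/2)%np.pi-np.pi/2),3)
def pca(s):
    m=s[:,:2].mean(0); u,S,v=np.linalg.svd(s[:,:2]-m,full_matrices=False); return m.round(1).tolist(),round(float(np.arctan(v[0][1]/v[0][0])),3)
E
python3 - <<'E'
from h import *
p,d,c=load("w_rack"); W=cloud(d,c); H=hsv(p); g=(H[...,0]>45)&(H[...,0]<80)&(H[...,1]>100)&(abs(W[...,0]-395)<60)&(W[...,1]>170)&(W[...,1]<340)
for lo,hi in((26,30),(18,22)):
    q=W[g&(W[...,2]>lo)&(W[...,2]<hi)]
    for s in(q[q[:,1]<257],q[q[:,1]>=257]): print("rack",rect(s),pca(s),s.min(0).round(1),s.max(0).round(1))
q=W[g&(W[...,2]>3)&(W[...,2]<5)&(abs(W[...,1]-257)<38)]; print("tie",rect(q),pca(q))
p,d,c=load("w_tray"); W=cloud(d,c); H=hsv(p)
o=(H[...,0]<14)&(H[...,1]>150)&(W[...,2]>28)&(W[...,2]<120)&(W[...,0]>595); q=W[o]; print("handle",q.min(0),q.max(0),q.mean(0)); u,S,v=np.linalg.svd(q-q.mean(0),full_matrices=False); print(v[0])
b=(abs(W[...,0]-560)<75)&(abs(W[...,1]+3)<75)&(H[...,1]<80); z=W[...,2]
print("zhist",np.histogram(z[b],bins=np.arange(3,12,.5)))
i=(abs(W[...,0]-565)<15)&(abs(W[...,1]+3)<15); print("blade hsv",np.median(p[i],0),np.median(z[i])); i=(abs(W[...,0]-480)<5)&(abs(W[...,1]-60)<5); print(np.median(p[i],0),np.median(z[i]))
p,d,c=load("w_stage2"); W=cloud(d,c); H=hsv(p)
b=(H[...,0]>100)&(H[...,0]<125)&(H[...,1]>120)&(W[...,2]>17)&(W[...,2]<25)&(abs(W[...,1]+230)<90); q=W[b]
print("carrier",len(q),rect(q),pca(q),np.median(q[:,2])); 
hull=cv2.convexHull(np.argwhere(b)[:,::-1].astype(np.int32)); ap=cv2.approxPolyN(hull,4)[0] if hasattr(cv2,"approxPolyN") else hull; print(ap.tolist(),plane(ap.reshape(-1,2),21,c).round(1).tolist())
s=W[(W[...,2]>12)&(W[...,2]<18)&(abs(W[...,1]+230)<90)&(H[...,1]<60)&(abs(W[...,0]-400)<70)]
for t in(s[s[:,1]<-230],s[s[:,1]>=-230]): print("ledge",len(t),t.min(0).round(1),t.max(0).round(1),rect(t[t[:,2]>15]),)
k=W[(W[...,2]>140)&(W[...,2]<180)&(abs(W[...,1]+230)<120)]; print(len(k))
p,d=(np.load("pics/side0.npz")[k] for k in "pd"); c=eyes.camera_params("side"); W=cloud(d,c); q=W[(W[...,2]>167)&(W[...,2]<173)&(abs(W[...,1]+230)<110)&(W[...,0]>300)&(W[...,0]<510)]; print("ring",cv2.minEnclosingCircle(q[:,:2].astype(np.float32)),len(q))
E
```

```text
rack ([393.8, 193.7], [5.2, 88.5], -0.001) ([395.9, 193.8], 0.002) [349.5 191.1  26. ] [438.  196.3  30. ]
rack ([393.5, 324.2], [88.6, 5.1], 0.0) ([394.9, 324.1], 0.0) [349.2 321.7  26. ] [437.8 326.8  30. ]
rack ([393.4, 205.2], [24.4, 89.9], -0.013) ([394.8, 207.9], 0.0) [348.5 192.4  18. ] [438.4 217.2  22. ]
rack ([393.1, 311.7], [90.7, 23.4], 0.033) ([395.0, 310.3], 0.002) [348.  300.8  18. ] [438.3 324.9  22. ]
tie ([354.1, 256.9], [11.8, 75.9], -1.567) ([354.0, 257.1], 1.57)
handle [604.54442527 -21.45012683  28.06105996] [677.3080306    6.76172229 106.62252727] [647.31176345  -7.83097091  82.01493838]
[-0.65979035  0.0551045  -0.74942657]
zhist (array([  57,  265,  700, 1425, 1930, 1658,  987,  492,  456,  840, 1119,
        907,  520,  234,   66,   12,    6]), array([ 3. ,  3.5,  4. ,  4.5,  5. ,  5.5,  6. ,  6.5,  7. ,  7.5,  8. ,
        8.5,  9. ,  9.5, 10. , 10.5, 11. , 11.5]))
blade hsv [85. 85. 91.] 8.332259092282271
[124.  117.  113.5] 5.298197401339763
carrier 2125 ([350.2, -226.1], [109.5, 208.9], -0.009) ([423.8, -226.9], 0.264) 21.26965465970906
[[354, 263], [286, 270], [266, 190], [371, 190]] [[257.8, -280.2, 21.0], [228.4, -171.3, 21.0], [458.4, -172.2, 21.0], [458.0, -282.0, 21.0]]
ledge 169 [ 358.2 -289.3   12.3] [ 446.9 -282.4   17.4] ([402.6, -285.8], [88.7, 6.9], 0.001)
ledge 64 [ 374.6 -170.2   12.2] [ 441.8 -166.6   17.2] ([407.7, -169.7], [66.1, 3.3], 0.041)
12932
ring ((399.09088134765625, -226.20411682128906), 99.28251647949219) 2524
```

```bash
python3 - <<'E'
from h import *
p,d,c=load("w_stage2"); W=cloud(d,c); H=hsv(p)
for v,u in((184,368),(188,368),(188,270),(186,272),(192,320),(195,366),(234,300),(232,358),(225,367),(210,371),(210,268),(195,267)): print(u,v,p[v,u],W[v,u].round(1))
b=(H[...,0]>100)&(H[...,0]<125)&(H[...,1]>120)&(W[...,2]>18)&(W[...,2]<25)&(abs(W[...,1]+230)<70)&(W[...,0]>335); q=W[b]
print("carrier",len(q),rect(q),q.min(0),q.max(0))
for u in(280,300,320,340,360):
    col=np.where(b[:,u])[0]; print(u,col.min(),col.max(),W[col.min(),u].round(1),W[col.max(),u].round(1))
for v in(192,197,202,210,220,228): r=np.where(b[v])[0]; print(v,r.min(),r.max(),plane([[r.min()-.5,v],[r.max()+.5,v]],21,c)[:,:2].round(1).tolist())
# scene/side checks
b=np.zeros((600,800,3),np.uint8); x=p[170:250,250:390,::-1]; b[:457,:800]=cv2.resize(x,(800,457),interpolation=cv2.INTER_NEAREST); cv2.imwrite("pics/m3.png",b)
E
```

```text
368 184 [45 46 43] [ 447.  -281.4    5.4]
368 188 [49 48 46] [ 446.4 -281.    10.3]
270 188 [43 44 41] [ 440.3 -172.6    5.8]
272 186 [43 43 39] [ 441.3 -174.8    3.7]
320 192 [ 9 22 47] [ 453.1 -228.6   20. ]
366 195 [29 48 94] [ 450.3 -277.5   22.1]
300 234 [18 43 90] [ 358.2 -201.9   21.4]
358 232 [16 44 88] [ 363.6 -276.9   21.4]
367 225 [84 86 82] [ 372.8 -287.8   16.3]
371 210 [132 121 115] [ 383.8 -292.8    0.6]
268 210 [132 123 114] [ 3.832e+02 -1.618e+02 -1.000e-01]
267 195 [31 35 41] [ 440.7 -170.2   15.4]
carrier 2003 ([404.3, -226.6], [109.5, 100.6], 1.562) [ 354.00453796 -281.50567435   18.02022971] [ 454.74296982 -171.61175241   24.66536594]
280 191 235 [ 453.5 -186.2   18.9] [ 355.9 -175.6   21.6]
300 190 235 [ 454.5 -207.4   18.4] [ 354.3 -201.6   20.9]
320 191 235 [ 452.9 -228.6   18.6] [ 355.4 -227.9   21.5]
340 192 235 [ 453.6 -249.8   20.4] [ 354.1 -254.1   20.9]
360 192 235 [ 452.6 -271.1   19.8] [ 354.4 -280.3   21.1]
192 267 369 [[454.7, -172.2], [454.3, -280.9]]
197 268 369 [[445.1, -171.9], [444.7, -282.0]]
202 270 368 [[435.1, -172.7], [434.7, -282.1]]
210 272 366 [[418.0, -172.6], [417.6, -281.8]]
220 274 363 [[394.7, -172.0], [394.2, -280.8]]
228 276 362 [[374.2, -171.9], [373.7, -281.7]]
```

View pics/m3.png

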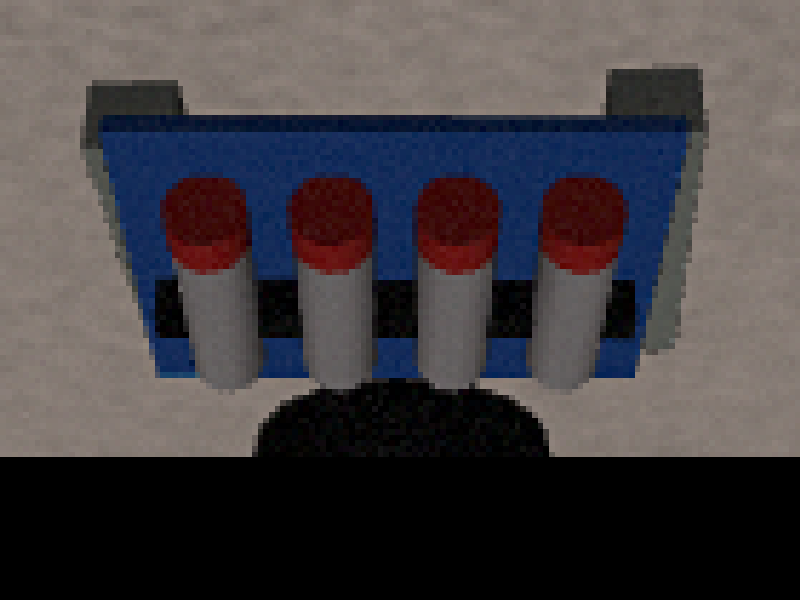

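The crop shows the carrier nearly square to the world. The dark end faces of the ledges at (137,98) and (655,88) are slightly skewed, so the stage is turned a little relative to the carrier.

```bash
python3 - <<'E'
from h import *
p,d,c=load("w_stage2"); W=cloud(d,c); H=hsv(p)
n=(H[...,1]<70)&(H[...,2]<60)
e=n&(W[...,2]>3)&(W[...,2]<14)&(W[...,0]>432)&(W[...,0]<452)&(abs(W[...,1]+230)<70)
q=W[e]; print("ends",[(len(t),t.mean(0).round(1),t.min(0).round(1),t.max(0).round(1)) for t in(q[q[:,1]<-230],q[q[:,1]>-230])]); print(pca(q))
t=W[(W[...,2]>13)&(W[...,2]<18)&(H[...,1]<60)&(H[...,2]>50)&(W[...,0]>345)&(W[...,0]<450)]
for s,sg in((t[(t[:,1]<-270)&(t[:,1]>-300)],-1),(t[(t[:,1]>-185)&(t[:,1]<-150)],1)):
    print(len(s)); 
    bx=[(x,s[(abs(s[:,0]-x)<5)][:,1]) for x in range(360,450,10)]; print([(x,round((sg*(sg*y).max()),1),len(y)) for x,y in bx if len(y)])
p,d,c=load("w_tray"); W=cloud(d,c); P8=plane(np.indices((400,640))[::-1].reshape(2,-1).T,8.2,c).reshape(400,640,3)
m=(p.max(-1)<108)&(p.max(-1)>60)&(W[...,2]>6.5)&(W[...,2]<11)&(p[...,2].astype(int)>=p[...,0]-3)
m=cv2.morphologyEx(m.astype(np.uint8),cv2.MORPH_CLOSE,np.ones((3,3))); m=cv2.morphologyEx(m,cv2.MORPH_OPEN,np.ones((5,5))); n,l,s,_=cv2.connectedComponentsWithStats(m); k=1+s[1:,4].argmax(); print("blade",s[k])
q=P8[l==k]; print(rect(q),pca(q),q.min(0),q.max(0),np.median(W[l==k][:,2]))
for lo in range(505,600,15):
    y=q[abs(q[:,0]-lo)<3][:,1]; 
    if len(y): print(lo,y.min().round(1),y.max().round(1))
H=hsv(p); o=(H[...,0]<14)&(H[...,1]>150)&(W[...,0]>600)&(W[...,2]<115)
for z in range(40,110,12):
    s=W[o&(abs(W[...,2]-z)<4)]; print("hz",z,len(s),s[:,:2].min(0).round(1) if len(s) else '',s[:,:2].max(0).round(1) if len(s) else '',s.mean(0).round(1))
w=(W[...,2]>31)&(W[...,2]<38)&(H[...,1]<90)&(abs(W[...,0]-575)<150)&(abs(W[...,1]+5)<110); print("tray",rect(W[w]))
E
```

```text
ends [(112, array([ 445.6, -277.4,    7.6]), array([ 440.3, -286. ,    3.1]), array([ 447.2, -268.3,   13.3])), (76, array([ 441.2, -175.3,    6.2]), array([ 437.5, -184.6,    3. ]), array([ 443. , -167.2,   13. ]))]
([443.8, -236.1], -1.527)
163
[(360, np.float64(-289.3), 15), (370, np.float64(-289.3), 19), (380, np.float64(-288.4), 19), (390, np.float64(-288.8), 21), (400, np.float64(-287.2), 17), (410, np.float64(-287.6), 19), (420, np.float64(-287.6), 18), (430, np.float64(-286.8), 16), (440, np.float64(-286.2), 16)]
56
[(370, np.float64(-169.6), 1), (380, np.float64(-169.5), 1), (390, np.float64(-168.9), 4), (400, np.float64(-168.5), 6), (410, np.float64(-168.1), 7), (420, np.float64(-167.8), 11), (430, np.float64(-167.2), 13), (440, np.float64(-166.8), 13)]
blade [ 292  156   58   92 4208]
([550.2, 0.4], [64.0, 115.2], -0.084) ([548.6, 0.5], -0.081) [490.7749519  -35.37976434   8.2       ] [609.00597272  35.45505774   8.2       ] 8.324832802019131
505 -27.5 35.3
520 -28.5 34.9
535 -29.5 33.2
550 -31.6 31.6
565 -32.5 31.3
580 -33.4 29.7
595 -35.4 28.2
hz 40 83 [610.5 -16.1] [617.2   6.8] [613.7  -5.1  40. ]
hz 52 90 [618.1 -16.8] [625.5   5.4] [622.   -5.5  52. ]
hz 64 106 [627.2 -18. ] [635.1   5. ] [630.7  -6.1  64.2]
hz 76 116 [635.7 -18.5] [642.3   3.7] [639.   -7.   76.2]
hz 88 133 [643.7 -19.6] [651.5   3.4] [647.5  -7.8  88.2]
hz 100 539 [651.9 -21.4] [676.4   3.1] [664.9  -9.4  99.9]
tray ([549.4, -6.1], [190.4, 240.1], -0.064)
```

```bash
cat >> h.py <<'E'
LIFT0=np.array([550.2,.4,5.]); PSI0=np.pi-.083
CAR=np.array([404.3,-226.6]); RACK=np.array([393.7,259.])
def blade(cam,name,c0):
    """bluish-grey flat blade points near c0 (z plane), returns plane fit"""
    p,d,c=shot(cam,name); W=cloud(d,c); return p,W,c
E
python3 - <<'E'
from h import *
c=eyes.camera_params("scene"); print("cup,jar ~",plane([[183,290],[420,150]],20,c).round(0).tolist())
q=rot(PSI0); g=tcp_for(LIFT0,PSI0); tz=R.from_quat(q).apply([0,0,1])
bot.move_gripper(.6)
bot.move_linear([620,-120,230],rot(np.pi,40),rate=250)
bot.move_ptp(g-80*tz,q)
print(bot.move_linear(g,rate=120,max_force=15),readout.get_ft_force())
bot.dwell(.1); f0=np.array(readout.get_ft_force())
bot.move_gripper(0,120); bot.dwell(.2)
print(readout.get_finger_gap(),readout.get_finger_force(),np.array(readout.get_ft_force())-f0,np.array(readout.get_tcp_pos())-g,readout.get_time())
bot.move_linear(g+[0,0,70],rate=80); bot.dwell(.1)
print(readout.get_finger_gap(),readout.get_ft_force(),readout.get_time())
p,d,c=shot("side","s1"); cv2.imwrite("pics/m4.png",cv2.resize(p[140:300,220:460,::-1],(720,480)))
E
```

```text
cup,jar ~ [[543.0, -490.0, 20.0], [485.0, 459.0, 20.0]]Traceback (most recent call last):
  File "<stdin>", line 5, in <module>
bench.IKError: the arm cannot follow that straight line within its joint ranges
```

```bash
cat > g.py <<'E'
from h import *
q=rot(PSI0); g=tcp_for(LIFT0,PSI0); tz=R.from_quat(q).apply([0,0,1])
for k in(80,70,60,50):
    if planner.solve_ik(g-k*tz,q) is not None: break
print(k); bot.move_ptp([620,-120,220],rot(np.pi,20))
bot.move_ptp(g-k*tz,q)
print(bot.move_linear(g,rate=120,max_force=15),readout.get_ft_force())
bot.dwell(.1); f0=np.array(readout.get_ft_force())
bot.move_gripper(0,120); bot.dwell(.2)
print(readout.get_finger_gap(),readout.get_finger_force(),np.array(readout.get_ft_force())-f0,np.array(readout.get_tcp_pos())-g,readout.get_time())
bot.move_linear(g+[0,0,70],rate=80); bot.dwell(.1)
print(readout.get_finger_gap(),readout.get_ft_force(),readout.get_time())
p,d,c=shot("side","s1"); cv2.imwrite("pics/m4.png",cv2.resize(p[120:280,220:460,::-1],(720,480)))
E
python3 g.py
```

```text
80
False [ 0.26446721  0.3741623  -0.10411445]
0.26399806734194625 117.37246870994568 [ 3.64396648 -0.32727861  6.01122413] [ 0.34407398 -0.1276205   0.41091102] 8.6667
0.26356543971523855 [-0.72167412  0.26304565 -1.7142538 ] 9.7917
```

View pics/m4.png

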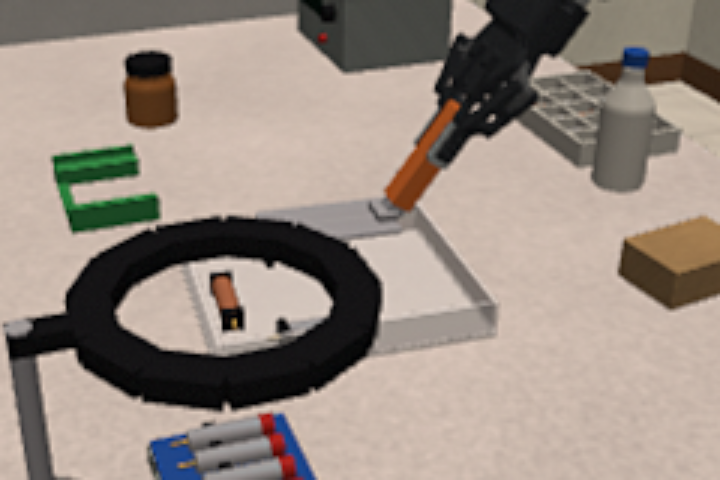

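The lifter is held, its blade level behind the ring at (330,220) and clear of the tray. Next I move in front of the stage and check the blade pose.

```bash
cat >> h.py <<'E'
def bladefit(cam,name,org,psi):
    """points on the held blade near the commanded pose, in lifter frame: plane slopes and edges"""
    p,d,c=shot(cam,name); W=cloud(d,c); x=np.array([np.cos(psi),np.sin(psi),0]); y=np.array([-x[1],x[0],0]); D=W-np.array(org)
    L=np.stack([D@x,D@y,D[...,2]],-1); m=(abs(L[...,0]-5)<65)&(abs(L[...,1])<45)&(abs(L[...,2]-3)<12)&(hsv(p)[...,1]<80)
    q=L[m]; i=(abs(q[:,0]-5)<40)&(abs(q[:,1])<25); A=np.c_[q[i,:2],np.ones(i.sum())]; k=np.linalg.lstsq(A,q[i,2],rcond=None)[0]
    print(cam,len(q),"slopes,z at origin",k.round(4),"x",np.percentile(q[:,0],[1,99]).round(1),"y",np.percentile(q[:,1],[1,99]).round(1),rect(q))
E
python3 - <<'E'
from h import *
psi=np.pi; o=np.array([568,-226.6,75])
bot.move_linear(tcp_for(o,psi),rot(psi),rate=150); o[2]=25; bot.move_linear(tcp_for(o,psi),rate=100); bot.dwell(.2)
print(np.array(readout.get_tcp_pos())-tcp_for(o,psi),readout.get_time())
bladefit("side","s2",o,psi); bladefit("scene","c2",o,psi); bladefit("wrist","w2",o,psi)
E
```

```text
[ 0.31613597 -0.18254376  0.78862574] 12.3083
side 1085 slopes,z at origin [-4.1000e-03  1.7000e-03  3.0171e+00] x [-57.9  55.8] y [-31.2  32.9] ([-1.6, 0.3], [116.6, 66.8], 0.01)
scene 551 slopes,z at origin [-1.4000e-03 -1.2000e-02  3.1306e+00] x [-51.5  57.3] y [-32.5  31.6] ([0.8, -0.8], [118.3, 66.1], 0.007)
wrist 1615 slopes,z at origin [-1.8000e-03 -1.8000e-03  3.2101e+00] x [-59.4 -14.9] y [-31.3  32.1] ([-33.6, 0.3], [64.2, 52.8], 1.57)
```

```bash
python3 - <<'E'
from h import *
psi=np.pi
def go(x,y,z,r,**k): 
    h=bot.move_linear(tcp_for((x,y,z),psi),rate=r,**k); print(h,np.round(readout.get_ft_force(),1),round(readout.get_time(),1)); return h
X=CAR[0]+6; Y=CAR[1]
go(568,Y,8,60)
if go(X,Y,8,80,max_force=6): raise SystemExit
go(X,Y,26,20); bot.dwell(.2); print(readout.get_ft_force())
bladefit("wrist","w3",(X,Y,26),psi); shot("side","s3")
p=cv2.imread("pics/w3.png"); s=cv2.imread("pics/s3.png"); b=np.vstack([p[100:300,100:540],s[180:380,130:570]]); cv2.imwrite("pics/m5.png",b)
E
```

```text
False [-0.5 -0.6 -2.4] 12.9
False [ 1.   0.  -0.9] 15.0
False [-0.2  0.2 -2.2] 16.1
[-0.010105   -0.09663379 -2.75930534]
wrist 945 slopes,z at origin [0. 0. 0.] x [-59.4 -39.9] y [-31.4  32. ] ([-46.4, -0.7], [30.1, 86.8], -1.461)
```

View pics/m5.png

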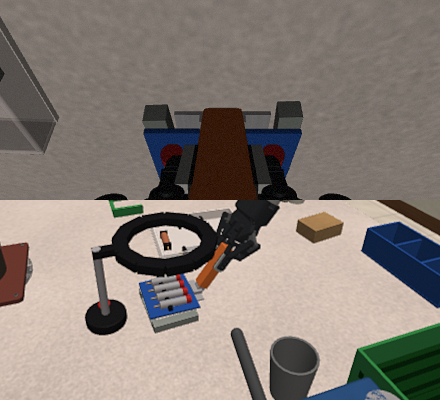

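The wrist crop (top) and side crop (bottom) show the carrier riding level on the blade at (170,297), raised off the stage. I pull out slowly and measure its pose on the blade.

```bash
cat >> h.py <<'E'
def carrierfit(cam,name,org,psi,ztop):
    p,d,c=shot(cam,name); W=cloud(d,c); H=hsv(p); D=W-np.array([*org[:2],0])
    b=(H[...,0]>100)&(H[...,0]<125)&(H[...,1]>110)&(abs(D[...,0])<75)&(abs(D[...,1])<75)&(abs(W[...,2]-ztop)<4)
    q=W[b]; A=np.c_[D[b][:,:2],np.ones(len(q))]; k=np.linalg.lstsq(A,q[:,2],rcond=None)[0]
    print(cam,len(q),rect(q),"tilt,z",k.round(4),"min",q.min(0).round(1),"max",q.max(0).round(1))
E
python3 - <<'E'
from h import *
psi=np.pi; X=CAR[0]+6; Y=CAR[1]
bot.move_linear(tcp_for((540,Y,28),psi),rate=60); bot.move_linear(tcp_for((540,Y,60),psi),rate=50); bot.dwell(.3); print(readout.get_time(),np.array(readout.get_tcp_pos())-tcp_for((540,Y,60),psi))
carrierfit("side","s4",(534,Y),psi,68); carrierfit("scene","c4",(534,Y),psi,68)
for s in np.linspace(0,1,9):
    P=(1-s)*np.array([540,Y,90])+s*np.array([RACK[0]+6,RACK[1],90]); print(planner.solve_ik(tcp_for(P,psi),rot(psi)) is not None,end=" ")
p=cv2.imread("pics/s4.png");cv2.imwrite("pics/m6.png",p[130:330,200:520])
E
```

```text
19.7667 [-0.10052505  0.04983922 -0.27405578]
side 559 ([532.7, -228.8], [107.3, 101.4], 1.56) tilt,z [1.70000e-03 5.00000e-04 6.69698e+01] min [ 481.7 -282.9   64.1] max [ 583.5 -175.6   71.4]
scene 237 ([530.9, -226.5], [99.0, 104.5], -1.553) tilt,z [ 2.20000e-03 -1.70000e-03  6.73256e+01] min [ 480.9 -278.4   64.2] max [ 581.  -175.    71.9]
True True True True True True True True True
```

View pics/m6.png

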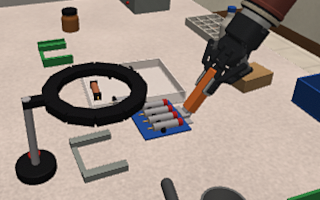

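The side crop shows the carrier clear of the stage, level on the blade at (165,122), the ring untouched. Next, the carry to above the rack.

```bash
cat >> h.py <<'E'
def both(cam,name,ztop):
    """rack lips and carrier in one view"""
    p,d,c=shot(cam,name); W=cloud(d,c); H=hsv(p); near=(abs(W[...,0]-RACK[0])<90)&(abs(W[...,1]-RACK[1])<90)
    g=near&(H[...,0]>45)&(H[...,0]<85)&(H[...,1]>100)
    for nm,m in(("lips",g&(abs(W[...,2]-28)<2.5)),("car",near&(H[...,0]>100)&(H[...,0]<125)&(H[...,1]>110)&(abs(W[...,2]-ztop)<3.5))):
        q=W[m]; 
        if len(q)>5: print(cam,nm,len(q),rect(q),"min",q.min(0).round(1),"max",q.max(0).round(1))
E
python3 - <<'E'
from h import *
psi=np.pi; L=lambda P,r: bot.move_linear(tcp_for(P,psi),rate=r)
L((555,-150,80),90); L((555,0,80),110); L((RACK[0]+8,RACK[1],80),110); L((RACK[0]+8,RACK[1],45),60); bot.dwell(.2)
print(readout.get_time(),np.array(readout.get_tcp_pos())-tcp_for((RACK[0]+8,RACK[1],45),psi))
both("side","s5",53); both("scene","c5",53)
p=cv2.imread("pics/s5.png");q=cv2.imread("pics/c5.png"); cv2.imwrite("pics/m7.png",np.hstack([cv2.resize(p[100:250,180:380],(400,300)),cv2.resize(q[70:220,270:470],(400,300))]))
E
```

```text
26.2417 [0.21196838 0.0556886  0.37000255]
side lips 39 ([393.0, 192.9], [84.2, 8.9], 0.037) min [350.8 187.6  25.5] max [435.1 197.3  29.3]
side car 193 ([394.6, 254.3], [99.0, 109.6], -1.561) min [345.3 199.6  50.1] max [444.2 309.5  56.5]
scene lips 22 ([401.1, 194.0], [7.7, 78.4], -0.018) min [361.8 189.5  25.6] max [440.2 197.8  30.4]
scene car 98 ([394.1, 252.1], [96.8, 92.5], 0.001) min [345.6 205.9  49.7] max [442.5 298.3  56.5]
```

View pics/m7.png

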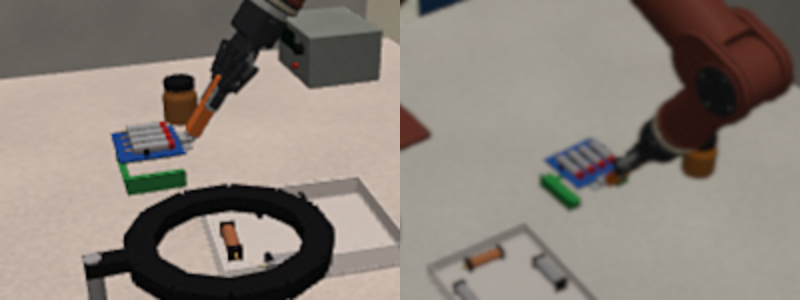

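Both crops show the carrier level above the rack. The numbers put it about 4 mm towards the tray-side lip, so I shift it before lowering and remeasure just above the lips.

```bash
python3 - <<'E'
from h import *
psi=np.pi; P=(RACK[0]+7,RACK[1]+3.2,27.5)
bot.move_linear(tcp_for(P,psi),rate=40); bot.dwell(.2); print(readout.get_time())
both("side","s6",35.5); both("side","s7",35.5); both("scene","c6",35.5)
p,d,c=load("s6"); W=cloud(d,c)
cv2.imwrite("pics/m8.png",cv2.resize(p[155:215,220:320,::-1],(800,480),interpolation=cv2.INTER_CUBIC))
E
```

```text
27.1333
side lips 42 ([393.1, 192.0], [11.3, 84.9], -0.029) min [350.6 186.4  25.6] max [435.7 198.7  28.7]
side car 187 ([394.0, 260.5], [110.5, 99.2], 1.566) min [344.2 205.4  32.1] max [443.5 315.9  38.9]
side lips 38 ([393.1, 191.5], [84.9, 9.1], 0.009) min [350.7 186.9  25.6] max [435.6 196.2  29. ]
side car 188 ([393.7, 260.2], [112.5, 99.2], 1.552) min [344.6 203.4  32.6] max [443.  317.2  38.5]
scene lips 24 ([398.0, 200.1], [82.9, 21.6], 0.045) min [356.8 188.9  25.5] max [439.8 211.8  30.3]
scene car 101 ([394.3, 252.7], [90.2, 95.0], -0.033) min [345.8 208.2  32.1] max [440.4 299.3  38.9]
```

View pics/m8.png

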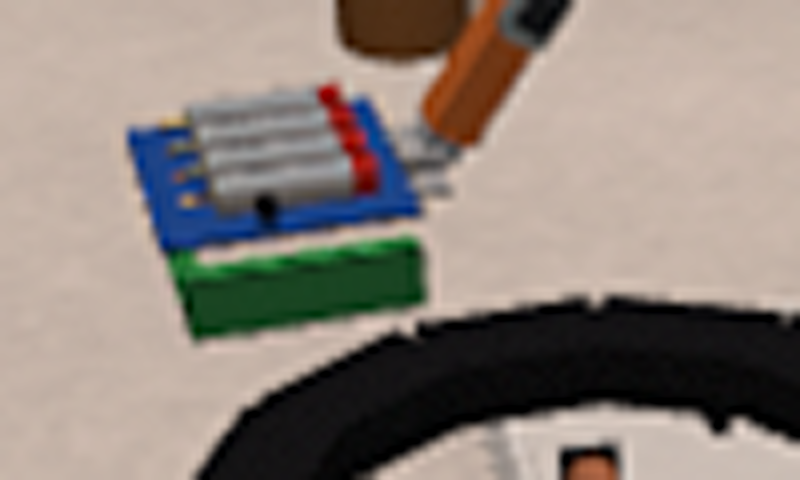

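The crop shows the carrier's near edge from (165,248) to (420,215), just above the green lip from (175,262) to (425,238), parallel to it. I get the lateral offset by casting rays from these edges.

```bash
python3 - <<'E'
from h import *
for n in("s6","s7"):
    p,d,c=load(n); H=hsv(p).astype(int); a=[];g=[];f=[]
    for u in range(246,271):
        col=H[:,u]; bl=[v for v in range(165,195) if 100<col[v,0]<125 and col[v,1]>110]
        gr=[v for v in range(180,203) if 45<col[v,0]<85 and col[v,1]>110]
        a.append((u,max(bl)+.5)); f.append((u,max(gr)+.5))
        br=p[:,u,1].astype(float); vs=np.arange(min(gr)+1,max(gr)-2); k=vs[np.argmin(np.diff(br)[vs])]; g.append((u,k+.5))
    A=plane(a,30.7,c); G=plane(g,28,c); F=plane(f,0,c); fit=lambda P:(np.median(P[:,1]).round(1),np.polyfit(P[:,0]-394,P[:,1],1).round(3))
    print("carrier near edge",fit(A),"-> centre",np.polyfit(A[:,0]-394,A[:,1],1)[1]+55); print("lip outer",fit(G),"foot",fit(F),"-> rack centre",np.median(G[:,1])+68,np.median(F[:,1])+68)
    # x ends at carrier corners via depth-free rays
    b=(H[...,0]>100)&(H[...,0]<125)&(H[...,1]>110); b[:150]=0;b[195:]=0;b[:,:230]=0;b[:,280:]=0
    v,u=np.where(b); P=plane(np.c_[u,v],35.7,c); print("x range",P[:,0].min().round(1),P[:,0].max().round(1))
p,d,c=load("w_rack")
E
```

```text
carrier near edge (np.float64(214.7), array([-2.00000e-03,  2.14665e+02])) -> centre 269.6645878335091
lip outer (np.float64(173.4), array([1.70000e-02, 1.77805e+02])) foot (np.float64(200.4), array([1.50000e-02, 2.00419e+02])) -> rack centre 241.35345825288164 268.4345462757641
x range 344.2 442.7
carrier near edge (np.float64(214.7), array([-2.00000e-03,  2.14665e+02])) -> centre 269.6645878335091
lip outer (np.float64(177.2), array([1.00000e-02, 1.78551e+02])) foot (np.float64(200.4), array([1.50000e-02, 2.00419e+02])) -> rack centre 245.24373060891753 268.4345462757641
x range 344.2 442.7
```

```bash
python3 - <<'E'
from h import *
p,d,c=shot("wrist","w6"); W=cloud(d,c); H=hsv(p)
near=(abs(W[...,0]-RACK[0])<80)&(abs(W[...,1]-RACK[1])<85)
g=near&(H[...,0]>40)&(H[...,0]<90)&(H[...,1]>80); b=near&(H[...,0]>100)&(H[...,0]<125)&(H[...,1]>100)&(W[...,2]>28)&(W[...,2]<39)
for nm,m in(("car",b),("gL",g&(W[...,1]>260)),("gR",g&(W[...,1]<255))):
    q=W[m]; print(nm,len(q),np.percentile(q,[1,50,99],axis=0).round(1).tolist() if len(q) else '')
q=W[b]; 
for x in range(int(q[:,0].min()),int(q[:,0].max()),4): s=q[abs(q[:,0]-x)<2]; print(x,len(s),s[:,1].min().round(1) if len(s) else '',s[:,1].max().round(1) if len(s) else '')
q=W[g]; print(np.histogram(q[:,2],bins=range(0,34,4)))
cv2.imwrite("pics/m9.png",p[100:400,100:540,::-1])
E
```

```text
car 2264 [[379.7, 207.7, 31.1], [435.2, 278.0, 35.2], [442.9, 316.0, 36.2]]
gL 1560 [[355.3, 301.0, 2.0], [434.8, 317.6, 19.2], [439.1, 326.4, 28.9]]
gR 1932 [[353.4, 191.7, 1.5], [431.2, 196.3, 19.3], [439.1, 217.2, 28.8]]
370 3 207.8 316.4
374 10 207.6 316.2
378 11 207.8 316.2
382 16 207.7 316.5
386 23 207.7 316.4
390 37 207.2 316.6
394 39 207.4 316.2
398 41 207.9 316.4
402 39 207.4 316.5
406 44 207.6 316.6
410 39 207.5 315.8
414 50 207.6 316.4
418 56 207.2 316.5
422 74 207.4 316.0
426 143 207.3 316.3
430 277 207.2 316.1
434 303 207.3 315.8
438 327 207.0 316.4
442 732 207.2 316.5
(array([213, 360, 355, 442, 581, 636, 422, 479]), array([ 0,  4,  8, 12, 16, 20, 24, 28, 32]))
```

View pics/m9.png

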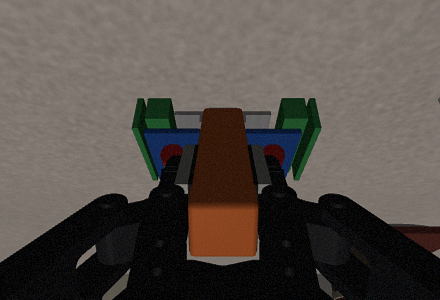

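The wrist view shows the carrier square between the lips (blue edge at rows 130–150, lips at columns 140 and 315). By the numbers it is 2.9 mm to the left, so I correct that, lower it and withdraw.

```bash
python3 - <<'E'
from h import *
psi=np.pi; X,Y=RACK[0]+7.4,RACK[1]+.3
def go(x,y,z,r,**k): print(bot.move_linear(tcp_for((x,y,z),psi),rate=r,**k),np.round(readout.get_ft_force(),1),round(readout.get_time(),1))
go(X,Y,27.5,15); go(X,Y,19,20); go(X,Y,10,15); bot.dwell(.1)
go(X+130,Y,10,60,max_force=8); go(X+130,Y,75,90)
p,d,c=shot("wrist","w7"); W=cloud(d,c); H=hsv(p)
near=(abs(W[...,0]-RACK[0])<80)&(abs(W[...,1]-RACK[1])<85)
g=near&(H[...,0]>40)&(H[...,0]<90)&(H[...,1]>80); b=near&(H[...,0]>100)&(H[...,0]<125)&(H[...,1]>100)&(W[...,2]>18)&(W[...,2]<32)
for nm,m in(("car",b),("g",g)): q=W[m]; print(nm,len(q),np.percentile(q,[.5,50,99.5],axis=0).round(1).tolist())
q=W[b]; print(rect(q)); print(np.linalg.lstsq(np.c_[q[:,:2]-RACK,np.ones(len(q))],q[:,2],rcond=None)[0].round(4))
E
```

```text
False [-0.4 -0.4 -4. ] 27.7
False [-1.   0.2 -2.2] 28.2
False [-0.1 -0.5 -2.3] 29.0
False [ 0.4 -0.2 -2.7] 31.4
False [ 0.2 -1.1 -2.5] 32.3
car 97 [[435.5, 204.6, 21.1], [441.4, 305.1, 24.8], [443.8, 313.3, 25.9]]
g 620 [[409.3, 191.7, 0.9], [437.6, 259.4, 14.6], [442.2, 326.4, 28.7]]
([439.6, 259.0], [108.8, 8.3], 1.57)
[-3.12000e-01  2.40000e-03  3.88469e+01]
```

```bash
python3 - <<'E'
from h import *
q=rot(PSI0); g=tcp_for(LIFT0,PSI0); tz=R.from_quat(q).apply([0,0,1])
bot.move_linear(g+[0,0,72],q,rate=150); bot.move_linear(g+[0,0,8],rate=80); bot.dwell(.1)
print(bot.move_linear(g+[0,0,-1],rate=12,max_force=5),np.array(readout.get_tcp_pos())-g,readout.get_ft_force())
bot.move_gripper(.6); bot.dwell(.2)
bot.move_linear(g-80*tz,rate=100); bot.move_ptp([600,-5,270],rot(np.pi,0)); bot.dwell(.2)
print(readout.get_time())
p,d,c=shot("wrist","w8"); bladefit("wrist","w8",LIFT0,PSI0); shot("side","s8")
s=cv2.imread("pics/s8.png"); b=np.vstack([cv2.resize(cv2.imread("pics/w8.png"),(480,300)),cv2.resize(s[120:320,160:480],(480,300))]); cv2.imwrite("pics/m10.png",b)
E
```

```text
True [-0.00183298  0.03782372  0.33998966] [ 2.14826432 -0.39464231  5.88632346]
38.6917
wrist 6338 slopes,z at origin [-1.000e-04 -1.600e-03  3.366e+00] x [-58.6  68.4] y [-44.1  44.1] ([5.0, -0.0], [90.0, 130.0], -0.0)
```

View pics/m10.png

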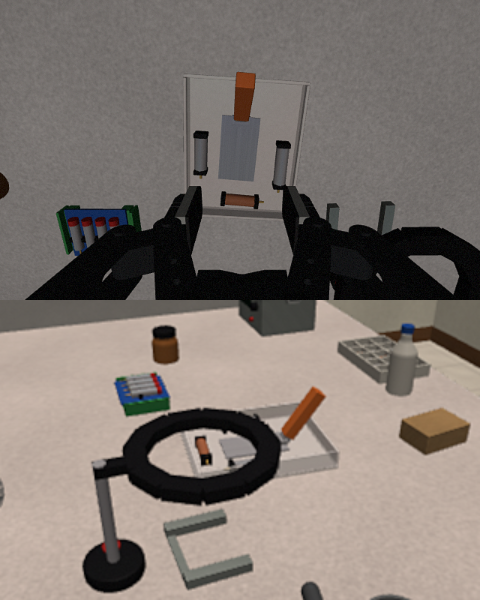

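The final picture shows the lifter flat in the tray at (240,145) with its handle up, the carrier seated on the rack at (98,230), and the stage empty.

```bash
python3 -c "
from bench import bot
print(bot.sign_off())"
```

```text
the job is handed in; nothing more can be done
None
```

The job is handed in at about 39 s: by the cameras, the carrier lies flat, square and within about 1 mm of centre on the green rack, and the lifter is back in the tray, blade flat and handle up.

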